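# Push the drip tray home and start the rinse

## Robot

A 6-joint arm with a two-finger parallel gripper is mounted at the origin on a cart in front of the work surface, level with it; the furniture and walls round the work are solid. World frame = base frame: x ahead of the robot, y to its left, z up, the work surface at z = 0. Lengths are in m, angles in rad, forces in N, time in s.
With the tool pointing down it reaches from about 0.35 to 0.85 m from the base axis. Payload 8.1 kg.
Tool frame: the origin (TCP) lies at the centre of the arm's flange, where the gripper is bolted on; the fingertips stand 186 mm ahead of it and the grasp point (between the pads) lies 167 mm ahead of it; z points along the fingers, y is the line along which they close (so a half turn about z gives the same grasp; the last joint's range is limited). The gripper opens to 93 mm and grips with 3 to 60 N. Pads are 15 mm wide; open, the fingers measure 128 mm over their backs; the gripper's body (75 mm by 188 mm) begins 65 mm behind the grasp point.
Start: joints at [-1.188, 0.13, 1.488, -0, 1.523, -0.085], TCP at [0.271, -0.536, 0.405] pointing down, gripper open.
Joint ranges: [-2.96, 2.96], [-0.89, 2.26], [0.02, 2.5], [-1.34, 4.48], [0, 2.73], [-2.66, 2.66]. Speed limits (rad/s): [2.39, 2.39, 2.79, 3.14, 3.14, 3.14].

## Interface

Orientations are given as a rotation vector (axis times angle).
In Python, from plant import read_state, read_camera, camera_params, robot gives the robot as it stands.
- The arm moves only by the tool carry_out, never from a script. Its argument "targets" is a list of rows, each an object of numbers: "hand": the opening in per cent of the stroke, from 0 (shut) to 100 (fully open); "x", "y", "z": the shift along the tool's x, y, z in m; "ax", "ay", "az": the turn, a rotation vector about the tool's x, y, z in rad. In form: [{"hand": .., "x": .., "y": .., "z": .., "ax": .., "ay": .., "az": ..}, ...]. A call has 1 to 8 rows; each row is the pose to reach, as a shift and turn from the pose commanded when the call began, along the tool's axes at that moment; what a row does not reach only later rows make up. A row lasts 1/8 s, in which the tool goes at most 62.5 mm and 10.7 degrees, less where a joint would pass 70% of its speed; a pose out of reach is approached as far as the arm can. A call with a gripper value outside its range is refused whole. The fingers move at their own pace and stop on an object; "newtons" is the grip in N (left out, the last holds). Time passes only in rows, so rows that repeat a pose let the fingers close. It gives the time, the measured TCP pose, the force, the opening and the grip force at its end, in the units of the state.
- read_state(): the state, without advancing time (a new reading comes with each control period).
- read_camera(name): name is "scene" or "top"; returns (picture, depth): 400x640x3 uint8, blue, green, red; 400x640 float32, m along the optical axis (not along the pixel's ray), 0 where there is no reading.
- camera_params(name): a dict with "fx", "fy", "cx", "cy" (pixels), "k1" (the pictures are not rectified: a ray, as slopes to the right and down, at radius r is drawn at 1 + k1 r^2 times it, then the intrinsics apply), "position" and "rotation" of the camera in the world. Camera axes: x right, y up, looking along -z (the intrinsics and any distortion apply to the point x, -y, -z); pixel columns grow to the right and rows downward; lengths in m; the calibration is good to about 2 mm. A picture is of the moment at which its call begins. camera_params takes no time and is no camera call.
- robot.close_job(): hands the job in; it is judged then, once.
The state is a dict: "t": time; "q": joint angles; "dq": joint speeds; "joint_torque": joint torques, N m; "tool_pos": TCP position; "orientation": TCP orientation; "force": force on the tool from outside, world axes, zero at the start; "wrist_torque": the same for the moment, N m; "opening": finger opening in m; "gripper_force": force on a finger pad.
Only numpy, scipy, OpenCV 4.12 (cv2) and the standard library are available. Lean on these libraries where they do the work, as an engineer would, in place of code of your own. Each camera call takes 0.05 s, during which the arm holds its last target. There are 200 camera calls.

## Task

The coffee machine's drip tray has been emptied and lies on the worktop in front of the machine. Without gripping, lifting or tipping it, push it gently along the worktop into the gap between the machine's two feet until it is fully home, its front plate up against both feet; only then press the button on top of the machine all the way down and let it go, so that the machine rinses into the tray. Leave the other things standing where they are.

Things in the scene. Friction and masses are not known exactly. Their poses are not given: they have to be found in the camera images.
- coffee_machine: White pod coffee machine, 145 mm wide, 308 mm deep, 249 mm high; it stands firm and does not move. Origin on the worktop midway between the front ends of its two feet; x points into the machine, y to the left seen from its front, z up. Its black brew head overhangs the gap between the feet from x = 55 mm on, at 172 to 242 mm height (spouts, from x = 64 mm, reach down to 142 mm).
- gap_mouth (a point): Middle of the gap between the machine's feet, on the worktop at its mouth (the machine's origin, same axes). The feet are two low white walls, 22 mm thick, 46 mm high; inner faces at y = +-50.5 mm (gap 101 mm). Their front ends are rounded noses of 11 mm radius, foremost at x = 0. The gap runs back to the column at x = 105 mm.
- drip_tray: Grey drip tray with slotted steel grille, loose on the worktop, about 350 g; slides, and turns if pushed off-centre. Origin at the centre of the underside of its body; x points to its rear (the end that enters first), z up. Body 92 mm along x, 96 mm wide, 32 mm high, upright corners rounded by 10 mm. Fully home, its origin is at x = 46 mm, y = 0 of the machine, axes parallel.
- tray_front (a point): Centre of the front face of the tray's white front plate, 21 mm up, at x = -54 mm of the tray. The plate is 8 mm thick (x = -54 to -46 mm), 132 mm wide and 42 mm high: too wide for the gap, so it stops against the noses of both feet.
- rinse_button (a joint): Round metal spring button, 30 mm across, on top of the brew head. 0 = up, 0.006 m = fully down (about 5 N); it counts as pressed beyond 0.0045 m. It springs back when let go.
- rinse_button_top (a point): Centre of the button's top face; at x = 85 mm, y = 0 of the machine. It is pressed straight down.
- mug: White mug with a leaf pattern, 92 mm across, 127 mm with its handle, 95 mm high; beside the machine. Origin at the centre of its underside. Not to be moved.
- honey: Honey jar with metal lid, 66 x 72 mm, 102 mm high; at the machine's other side. Origin at the centre of its underside. Not to be moved.
- herb: Herb jar, white with a pale cap, 47 mm across, 98 mm high, on the left of the worktop. Origin at the centre of its underside. Not to be moved.
- spice: Spice jar with dark cap, 44 mm across, 96 mm high, on the right of the worktop. Origin at the centre of its underside. Not to be moved.
- tea: Flat pale green tea carton, 95 x 150 x 30 mm, on the left. Origin at the centre of its underside. Not to be moved.

How it is judged:
On the way, in this order (a step that is already met when the one before it is completed fails the run):
1. the tray is fully home between the feet, its front plate against both (x of drip_tray in the frame of coffee_machine between 0.0415 and 0.05 m and y of drip_tray in the frame of coffee_machine between -0.006 and 0.006 m and angle between the x axis of drip_tray and the x axis of coffee_machine, either way round below 0.05 rad and height (world z) of drip_tray below 0.004 m and angle between drip_tray's own z axis and vertical below 0.05 rad), for 0.2 s.
2. the button on top is pressed down (value of joint rinse_button above 0.0045 m), for 0.02 s.
At the end, for the whole second after the job is handed in: The tray lies flat on the worktop between the machine's feet, front plate within 4.5 mm of both feet's noses, centred within 6 mm and parallel within 0.05 rad, at rest; the button has been pressed (beyond 4.5 mm of its 6 mm) after the tray was home and is up again (all of step 1 and linear speed of drip_tray below 0.01 m/s and value of joint rinse_button below 0.0015 m); the robot touches nothing.
It fails at once if the tray is gripped, or pushed with more than 40 N (contact force between the fingers and drip_tray above 40 N).
It fails at once if the tray is lifted or tipped (height (world z) of drip_tray above 0.012 m or angle between drip_tray's own z axis and vertical above 0.2 rad).
It fails at once if the button is pressed while the tray is not home (value of joint rinse_button above 0.0045 m and not (x of drip_tray in the frame of coffee_machine between 0.0415 and 0.05 m and y of drip_tray in the frame of coffee_machine between -0.006 and 0.006 m and angle between the x axis of drip_tray and the x axis of coffee_machine, either way round below 0.05 rad and height (world z) of drip_tray below 0.004 m and angle between drip_tray's own z axis and vertical below 0.05 rad)).
It fails at once if the mug, honey jar, herb jar, spice jar or tea carton is moved more than 20 mm or tipped (distance of any of mug, honey, herb, spice, tea from where it was at the start of the episode above 0.02 m or angle between any of mug, honey, herb, spice, tea's own z axis and vertical above 0.2 rad).
It also fails if it takes over 67 s, if anything falls off the work surface, if the arm or the gripper's body presses on something with over 40 N, if the wrist force passes 120 N, or if a joint passes its speed limit or range.

## Working session

There is one attempt and no reset: what is moved stays moved. The work goes in short steps, Python scripts to look and compute and a tool call to move; the robot and the scene stay as the last step left them, time stands still between calls to the robot, and variables do not carry over. Pictures are saved under pics/ and viewed, at most 10 in all, crops included, and the job is handed in when it is done.

Besides the shell and the picture viewer there is one more tool, called after "Emit:" as name(argument=value, ...) on one line, values as JSON. carry_out: Moves the arm, as the interface text tells. Its arguments: {"type":"object","properties":{"targets":{"type":"array","items":{"type":"object","properties":{"hand":{"type":"number"},"x":{"type":"number"},"y":{"type":"number"},"z":{"type":"number"},"ax":{"type":"number"},"ay":{"type":"number"},"az":{"type":"number"}}}},"newtons":{"type":"number"}},"required":["targets"]}

```bash
mkdir -p pics
cat > h.py <<'E'
import numpy as np, cv2
from plant import read_state, read_camera, camera_params, robot
def pts(name):
    im,d=read_camera(name); p=camera_params(name)
    K=np.array([[p['fx'],0,p['cx']],[0,p['fy'],p['cy']],[0,0,1.]])
    v,u=np.mgrid[0:400,0:640]
    uv=np.stack([u,v],-1).reshape(-1,1,2).astype(float)
    n=cv2.undistortPoints(uv,K,np.array([p['k1'],0,0,0.])).reshape(400,640,2)
    c=np.stack([n[...,0]*d,-n[...,1]*d,-d],-1)
    w=c@np.array(p['rotation']).T+np.array(p['position'])
    w[d==0]=np.nan
    return im,d,w
E
python3 - <<'E'
from h import *
for n in('scene','top'):
    im,d,w=pts(n); cv2.imwrite(f'pics/{n}0.png',im); np.save(f'{n}0.npy',w)
    p=camera_params(n);print(n,p['position'],p['rotation'],p['k1'],p['fx'])
print(read_state())
E
```

```text
Traceback (most recent call last):
  File "h.py", line 10, in pts
    w=c@np.array(p['rotation']).T+np.array(p['position'])
      ~~~~~~~~~~~~~~~~~~~~~~~~~~~^~~~~~~~~~~~~~~~~~~~~~~~
ValueError: operands could not be broadcast together with shapes (400,640) (3,)
```

Rotation is a rotation vector.

```bash
sed -i "s/np.array(p\['rotation'\]).T/cv2.Rodrigues(np.array(p['rotation'],float))[0].T/" h.py
python3 - <<'E'
from h import *
for n in('scene','top'):
    im,d,w=pts(n); cv2.imwrite(f'pics/{n}0.png',im); np.save(f'{n}0.npy',w)
    p=camera_params(n);print(n,p['position'],p['rotation'],p['k1'],p['fx'])
print(read_state())
E
```

```text
scene [-0.04329264  0.73156262  1.28815957] [ 0.30572197 -0.81042677 -2.24627182] -0.01850367813808095 403.2070790453633
top [0.26297765 0.00610401 2.02449241] [ 0.16146451 -0.11012591 -1.57466301] -0.06900306546339866 510.98363075699973
{'t': 0.15, 'q': array([-1.18842200e+00,  1.30993109e-01,  1.48902167e+00, -1.53068773e-05,
        1.52299630e+00, -8.53911106e-02]), 'dq': array([ 4.54291217e-06, -5.56734649e-04, -4.15304832e-03,  8.72094528e-04,
       -4.99610506e-04,  7.38470586e-04]), 'joint_torque': array([ 4.47545308e-04, -5.60475397e+01, -4.92335093e+01,  7.69062876e-02,
        3.05825332e-02, -6.69767746e-05]), 'tool_pos': array([ 0.27049344, -0.5353756 ,  0.40392909]), 'orientation': array([-3.05469657e+00, -7.27760333e-01,  3.53228574e-04]), 'force': array([-0.38903254,  0.45823273,  0.12036192]), 'wrist_torque': array([ 0.00416328, -0.02038108,  0.00762016]), 'gripper_force': 0.0, 'opening': 0.09267335324118876}
```

View pics/scene0.png

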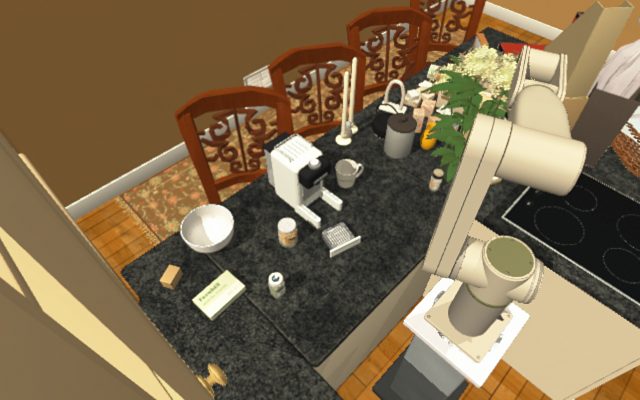

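View pics/top0.png

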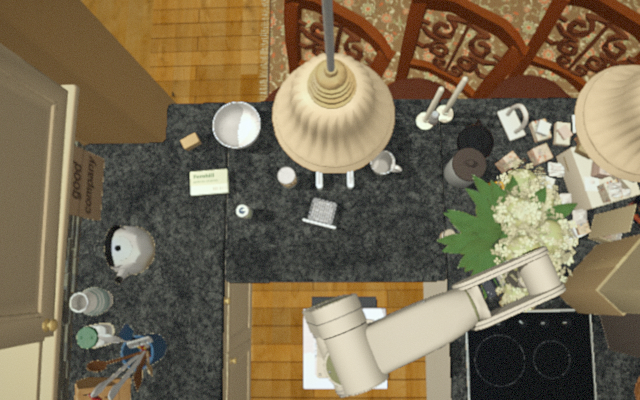

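The scene view shows the machine with its feet at about (310,213) and (332,203). The tray is at (340,240) with its plate on the near side. In the top view the feet noses are at (320,185) and (350,185) and the tray at (321,212), with a lamp hanging over the machine. Next I'll measure from the clouds.

Run:
```python
from h import *
w=np.load('top0.npy'); print('lamp',w[130,330],w[165,330],w[100,300]); 
for n,l in(('top',[(180,320),(180,350),(212,322),(224,320),(175,287),(212,244),(182,208),(162,383)]),('scene',[(213,310),(203,332),(235,340),(245,345),(150,296),(170,312)])):
    w=np.load(n+'0.npy')
    for v,u in l: print(n,u,v,w[v,u].round(3))
# ortho height maps
for n in('top','scene'):
    w=np.load(n+'0.npy'); im=cv2.imread(f'pics/{n}0.png')
    if n=='top': c=im[140:250,260:410]
    else: c=im[120:270,250:380]
    cv2.imwrite(f'pics/c_{n}.png',cv2.resize(c,None,fx=4 if n=='scene' else 5,fy=4 if n=='scene' else 5,interpolation=cv2.INTER_CUBIC))
```

```text
lamp [0.50191058 0.02346389 1.21945645] [0.46491376 0.02601331 1.1231352 ] [0.54706993 0.07115019 1.23947591]
top 320 180 [0.646 0.09  0.046]
top 350 180 [ 0.643 -0.028  0.054]
top 322 212 [0.521 0.083 0.032]
top 320 224 [0.472 0.09  0.045]
top 287 175 [0.657 0.215 0.1  ]
top 244 212 [0.514 0.378 0.104]
top 208 182 [0.648 0.543 0.025]
top 383 162 [ 0.724 -0.163  0.01 ]
scene 310 213 [0.667 0.093 0.046]
scene 332 203 [ 0.655 -0.017  0.021]
scene 340 235 [0.521 0.076 0.028]
scene 345 245 [0.474 0.1   0.036]
scene 296 150 [0.798 0.034 0.252]
scene 312 170 [0.692 0.054 0.239]
```

View pics/c_top.png

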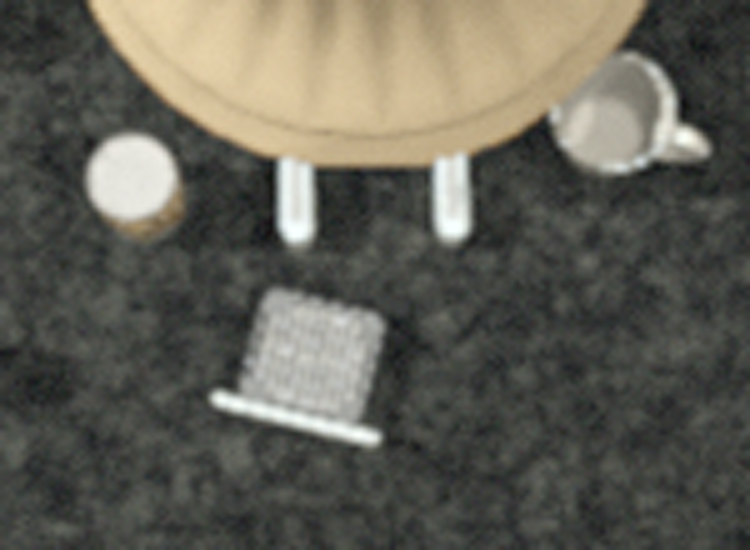

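View pics/c_scene.png

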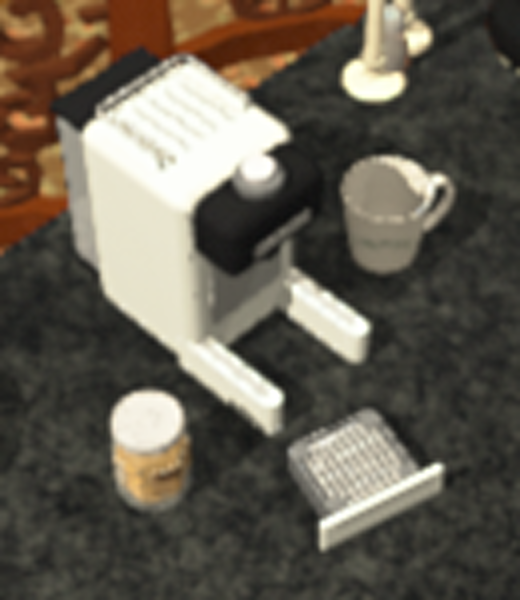

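The top crop shows the feet noses at crop (297,243) and (453,243), and the plate ends at (212,398) and (382,440), so the tray is turned about 14°. The scene crop shows the button at (258,165). Next comes segmentation at known heights.

```bash
cat > m.py <<'E'
from h import *
def ray(name,uv,z):
    p=camera_params(name)
    K=np.array([[p['fx'],0,p['cx']],[0,p['fy'],p['cy']],[0,0,1.]])
    n=cv2.undistortPoints(np.array(uv,float).reshape(-1,1,2),K,np.array([p['k1'],0,0,0.])).reshape(-1,2)
    d=np.c_[n[:,0],-n[:,1],-np.ones(len(n))]@cv2.Rodrigues(np.array(p['rotation'],float))[0].T
    o=np.array(p['position']); return (o+d*((z-o[2])/d[:,2])[:,None])[:,:2]
def blob(im,box,z,name='top',thr=140,up=8):
    x0,y0,x1,y1=box
    g=cv2.resize(im[y0:y1,x0:x1].min(2),None,fx=up,fy=up,interpolation=cv2.INTER_CUBIC)
    c=max(cv2.findContours((g>thr).astype(np.uint8),0,1)[0],key=cv2.contourArea)[:,0].astype(float)
    c=(c+.5)/up-.5+[x0,y0]
    w=ray(name,c,z); return w
def rect(w):
    r=cv2.minAreaRect((w*1000).astype(np.float32)); return np.round(cv2.boxPoints(r),1).tolist()
E
python3 - <<'E'
from m import *
im=cv2.imread('pics/top0.png')
for b,z,t in(((310,174,328,194),.046,130),((342,174,360,194),.046,130),((298,212,340,232),.042,180)):
    print(rect(blob(im,b,z,thr=t)))
w=np.load('top0.npy')
m=(w[...,2]>.022)&(w[...,2]<.05)&(abs(w[...,0]-.52)<.08)&(abs(w[...,1]-.085)<.09)
print('tray pts',m.sum(),rect(w[m][:,:2]))
# tray body rect, grille level
m2=(w[...,2]>.024)&(w[...,2]<.036)&(abs(w[...,0]-.53)<.06)&(abs(w[...,1]-.08)<.07)
print(rect(w[m2][:,:2]))
s=np.load('scene0.npy')
im=cv2.imread('pics/scene0.png')
m=(s[...,2]>.243)&(s[...,2]<.275)&(s[...,0]>.6)&(s[...,0]<1.05)&(abs(s[...,1]-.03)<.12)
print('top rect',m.sum(),rect(s[m][:,:2]))
q=s[154:172,305:324]; i=im[154:172,305:324].min(2)
b=(i>120)&(q[...,2]>.2); print('button',b.sum(),np.nanmedian(q[b],0),np.percentile(q[b],[2,98],axis=0).round(3).tolist(), np.argwhere(b).mean(0)+[154,305])
E
```

```text
[[610.7000122070312, 108.5999984741211], [611.0, 79.5], [672.5999755859375, 80.19999694824219], [672.2999877929688, 109.30000305175781]]
[[612.2999877929688, -13.600000381469727], [612.7000122070312, -43.099998474121094], [671.2000122070312, -42.400001525878906], [670.7999877929688, -12.899999618530273]]
[[453.29998779296875, 33.099998474121094], [466.0, 29.700000762939453], [499.6000061035156, 158.5], [486.8999938964844, 161.8000030517578]]
tray pts 562 [[455.0, 32.900001525878906], [553.0999755859375, 8.100000381469727], [585.0, 134.0], [486.79998779296875, 158.89999389648438]]
[[457.6000061035156, 51.099998474121094], [555.4000244140625, 22.399999618530273], [583.2000122070312, 117.0999984741211], [485.3999938964844, 145.8000030517578]]
top rect 1107 [[678.0, 104.9000015258789], [680.7999877929688, -35.20000076293945], [869.7999877929688, -31.399999618530273], [867.0, 108.69999694824219]]
button 182 [0.72316665 0.03082476 0.24997981] [[0.685, -0.016, 0.24], [0.756, 0.053, 0.266]] [159.88461538 311.91208791]
```

```bash
cat > g.py <<'E'
import sys
from h import *
def go(x,y,ztip,hy):  # target tool centre (m), fingertip height, heading of tool y (rad) -> shift & turn in tool axes
    s=read_state(); R=cv2.Rodrigues(np.array(s['orientation']))[0]
    hd=np.arctan2(R[1,1],R[0,1])
    d=R.T@(np.array([x,y,ztip+.186])-s['tool_pos'])
    a=-(hy-hd+np.pi)%(2*np.pi)-np.pi if 0 else -((hy-hd+np.pi)%(2*np.pi)-np.pi)
    print('shift',d.round(4),'az',round(a,4),'| t',round(s['t'],2),'pos',s['tool_pos'].round(4),'hd',round(hd,4),'tilt',round(float(np.degrees(np.arccos(-R[2,2]))),2),'F',s['force'].round(1))
if __name__=='__main__': go(*map(float,sys.argv[1:]))
E
python3 g.py .541 .160 .12 -.255
```

```text
shift [ 0.555  -0.4986  0.0987] az -0.848 | t 0.15 pos [ 0.2705 -0.5354  0.4039] hd -1.103 tilt 0.08 F [-0.4  0.5  0.1]
```

Emit:
carry_out(targets=[{"hand":32,"x":0.037,"y":-0.033,"z":0,"az":-0.06},{"hand":32,"x":0.074,"y":-0.066,"z":0,"az":-0.12},{"hand":32,"x":0.115,"y":-0.103,"z":0,"az":-0.2},{"hand":32,"x":0.155,"y":-0.14,"z":0,"az":-0.27},{"hand":32,"x":0.195,"y":-0.176,"z":0,"az":-0.34},{"hand":32,"x":0.235,"y":-0.212,"z":0,"az":-0.4},{"hand":32,"x":0.275,"y":-0.248,"z":0,"az":-0.46},{"hand":32,"x":0.315,"y":-0.284,"z":0,"az":-0.52}])

```text
schema error: expected keys hand, x, y, z, ax, ay, az
```

```bash
python3 g.py .541 .160 .12 -.255
```

```text
shift [ 0.555  -0.4986  0.0987] az -0.848 | t 0.15 pos [ 0.2705 -0.5354  0.4039] hd -1.103 tilt 0.08 F [-0.4  0.5  0.1]
```

Emit:
carry_out(targets=[{"hand":32,"x":0.037,"y":-0.033,"z":0,"ax":0,"ay":0,"az":-0.06},{"hand":32,"x":0.074,"y":-0.066,"z":0,"ax":0,"ay":0,"az":-0.12},{"hand":32,"x":0.115,"y":-0.103,"z":0,"ax":0,"ay":0,"az":-0.2},{"hand":32,"x":0.155,"y":-0.14,"z":0,"ax":0,"ay":0,"az":-0.27},{"hand":32,"x":0.195,"y":-0.176,"z":0,"ax":0,"ay":0,"az":-0.34},{"hand":32,"x":0.235,"y":-0.212,"z":0,"ax":0,"ay":0,"az":-0.4},{"hand":32,"x":0.275,"y":-0.248,"z":0,"ax":0,"ay":0,"az":-0.46},{"hand":32,"x":0.315,"y":-0.284,"z":0,"ax":0,"ay":0,"az":-0.52}])

```text
t: 1.15
tool_pos: [0.4239, -0.1383, 0.4047]
orientation: [2.765, 1.492, 0.0]
force: [1.1, 0.4, -0.2]
opening: 0.0294
gripper_force: 0.0
```

```bash
python3 g.py .541 .160 .12 -.255
```

```text
shift [ 0.3136 -0.0659  0.0987] az -0.3262 | t 1.15 pos [ 0.4239 -0.1383  0.4047] hd -0.5812 tilt 0.02 F [ 1.1  0.4 -0.2]
```

Emit:
carry_out(targets=[{"hand":32,"x":0.053,"y":-0.011,"z":0,"ax":0,"ay":0,"az":-0.05},{"hand":32,"x":0.106,"y":-0.022,"z":0,"ax":0,"ay":0,"az":-0.1},{"hand":32,"x":0.159,"y":-0.033,"z":0,"ax":0,"ay":0,"az":-0.16},{"hand":32,"x":0.212,"y":-0.044,"z":0.01,"ax":0,"ay":0,"az":-0.22},{"hand":32,"x":0.265,"y":-0.055,"z":0.03,"ax":0,"ay":0,"az":-0.28},{"hand":32,"x":0.3,"y":-0.063,"z":0.06,"ax":0,"ay":0,"az":-0.326},{"hand":32,"x":0.3136,"y":-0.066,"z":0.0987,"ax":0,"ay":0,"az":-0.326},{"hand":32,"x":0.3136,"y":-0.066,"z":0.0987,"ax":0,"ay":0,"az":-0.326}])

```text
t: 2.15
tool_pos: [0.5396, 0.1587, 0.3019]
orientation: [-2.483, -1.918, 0.011]
force: [0.0, -0.3, -0.4]
opening: 0.0301
gripper_force: 0.0
```

```bash
python3 g.py .541 .160 .012 -.255
python3 - <<'E'
from h import *
im,d,w=pts('scene'); cv2.imwrite('pics/s1.png',cv2.resize(im[140:290,240:400],None,fx=4,fy=4,interpolation=cv2.INTER_CUBIC))
E
```

```text
shift [0.0019 0.0018 0.1039] az -0.0003 | t 2.15 pos [0.5396 0.1587 0.3019] hd -0.2553 tilt 0.45 F [ 0.  -0.3 -0.4]
```

View pics/s1.png

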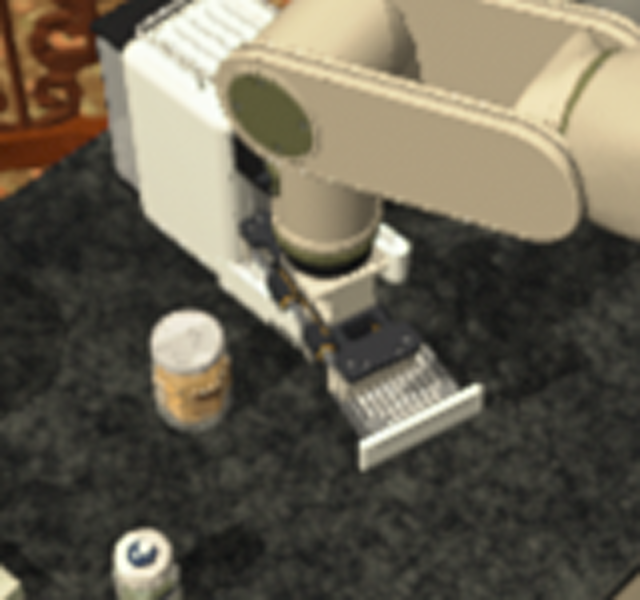

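The picture shows the hand above the tray's left side: gripper around (370,340), tray plate from (360,455) to (480,395), honey jar clear at (190,370). I'll lower it beside the tray.

```bash
python3 g.py .540 .156 .012 -.255
```

```text
shift [-0.002   0.0005  0.1065] az -0.0011 | t 2.2 pos [0.5404 0.1582 0.3045] hd -0.2561 tilt 0.24 F [-0.3  0.5  0.8]
```

Emit:
carry_out(targets=[{"hand":32,"x":-0.002,"y":0,"z":0.03,"ax":0,"ay":0,"az":0},{"hand":32,"x":-0.002,"y":0,"z":0.06,"ax":0,"ay":0,"az":0},{"hand":32,"x":-0.002,"y":0,"z":0.085,"ax":0,"ay":0,"az":0},{"hand":32,"x":-0.002,"y":0,"z":0.1,"ax":0,"ay":0,"az":0},{"hand":32,"x":-0.002,"y":0,"z":0.1065,"ax":0,"ay":0,"az":0},{"hand":32,"x":-0.002,"y":0,"z":0.1065,"ax":0,"ay":0,"az":0}])

```text
t: 2.95
tool_pos: [0.5411, 0.156, 0.2003]
orientation: [2.488, 1.918, 0.001]
force: [-0.5, -0.3, -0.3]
opening: 0.0297
gripper_force: 0.0
```

```bash
python3 g.py .536 .142 .012 -.255
python3 - <<'E'
# hand path along arc: tray frame offset (-4,56), CoF(-3,0), R=187
import numpy as np
p=np.array([525,83.]);th=-.255
def rot(t): return np.array([[np.cos(t),-np.sin(t)],[np.sin(t),np.cos(t)]])
C=p+rot(th)@[187,0]
for k in range(0,9):
    a=.268*k/8; q=C+rot(a)@(p-C); print((q).round(1),(q+rot(th+a)@[-4,56]).round(1),round(th+a,3))
E
```

```text
shift [-0.0148 -0.0014  0.0023] az -0.0023 | t 2.95 pos [0.5411 0.156  0.2003] hd -0.2573 tilt 0.05 F [-0.5 -0.3 -0.3]
[525.  83.] [535.3 138.2] -0.255
[523.5  76.9] [531.9 132.4] -0.222
[522.2  70.8] [528.8 126.5] -0.188
[521.2  64.6] [525.8 120.6] -0.154
[520.3  58.4] [523.1 114.5] -0.121
[519.7  52.2] [520.6 108.3] -0.087
[519.2  45.9] [518.3 102.1] -0.054
[519.   39.7] [516.1  95.7] -0.02
[519.   33.4] [514.2  89.3] 0.013
```

Emit:
carry_out(targets=[{"hand":32,"x":-0.003,"y":-0.001,"z":0.002,"ax":0,"ay":0,"az":0},{"hand":32,"x":-0.006,"y":-0.0014,"z":0.0023,"ax":0,"ay":0,"az":-0.002},{"hand":32,"x":-0.009,"y":-0.0014,"z":0.0023,"ax":0,"ay":0,"az":-0.002},{"hand":32,"x":-0.012,"y":-0.0014,"z":0.0023,"ax":0,"ay":0,"az":-0.002},{"hand":32,"x":-0.015,"y":-0.0014,"z":0.0023,"ax":0,"ay":0,"az":-0.002},{"hand":32,"x":-0.018,"y":-0.0014,"z":0.0023,"ax":0,"ay":0,"az":-0.002}])

```text
t: 3.7
tool_pos: [0.5347, 0.1391, 0.1973]
orientation: [-2.486, -1.921, -0.0]
force: [-0.1, 1.4, -0.9]
opening: 0.0298
gripper_force: 1.1
```

```bash
for p in ".5319 .1324 .012 -.222" ".5258 .1206 .012 -.154" ".5206 .1083 .012 -.087" ".5161 .0957 .012 -.020" ".5142 .0893 .012 .013"; do python3 g.py $p; done
```

```text
shift [-0.0072 -0.0011 -0.0008] az -0.033 | t 3.7 pos [0.5347 0.1391 0.1973] hd -0.255 tilt 0.02 F [-0.1  1.4 -0.9]
shift [-0.0201 -0.004  -0.0008] az -0.101 | t 3.7 pos [0.5347 0.1391 0.1973] hd -0.255 tilt 0.02 F [-0.1  1.4 -0.9]
shift [-0.0333 -0.0059 -0.0008] az -0.168 | t 3.7 pos [0.5347 0.1391 0.1973] hd -0.255 tilt 0.02 F [-0.1  1.4 -0.9]
shift [-0.0467 -0.0071 -0.0008] az -0.235 | t 3.7 pos [0.5347 0.1391 0.1973] hd -0.255 tilt 0.02 F [-0.1  1.4 -0.9]
shift [-0.0533 -0.0073 -0.0008] az -0.268 | t 3.7 pos [0.5347 0.1391 0.1973] hd -0.255 tilt 0.02 F [-0.1  1.4 -0.9]
```

Emit:
carry_out(targets=[{"hand":32,"x":-0.0036,"y":-0.0006,"z":-0.0008,"ax":0,"ay":0,"az":-0.017},{"hand":32,"x":-0.0072,"y":-0.0011,"z":-0.0008,"ax":0,"ay":0,"az":-0.033},{"hand":32,"x":-0.0115,"y":-0.002,"z":-0.0008,"ax":0,"ay":0,"az":-0.056},{"hand":32,"x":-0.0158,"y":-0.003,"z":-0.0008,"ax":0,"ay":0,"az":-0.079},{"hand":32,"x":-0.0201,"y":-0.004,"z":-0.0008,"ax":0,"ay":0,"az":-0.101},{"hand":32,"x":-0.0245,"y":-0.0046,"z":-0.0008,"ax":0,"ay":0,"az":-0.123},{"hand":32,"x":-0.0289,"y":-0.0053,"z":-0.0008,"ax":0,"ay":0,"az":-0.145},{"hand":32,"x":-0.0333,"y":-0.0059,"z":-0.0008,"ax":0,"ay":0,"az":-0.168}])

```text
t: 4.7
tool_pos: [0.5205, 0.1081, 0.198]
orientation: [-2.314, -2.124, 0.0]
force: [-0.0, 2.5, -0.6]
opening: 0.0299
gripper_force: 1.0
```

```bash
python3 g.py .5161 .0957 .012 -.02;python3 g.py .5142 .0893 .012 .013
cat > t.py <<'E'
from m import *
import sys
def tray(save=None):
    im,d,w=pts('top')
    m=(w[...,2]>.022)&(w[...,2]<.05)&(abs(w[...,0]-.52)<.09)&(abs(w[...,1]-.06)<.12)
    if save: cv2.imwrite(save,cv2.resize(im[140:250,260:410],None,fx=5,fy=5,interpolation=cv2.INTER_CUBIC))
    return im
E
python3 -c "
from t import *
tray('pics/t1.png')"
```

```text
shift [-0.0128 -0.0034  0.    ] az -0.0655 | t 4.7 pos [0.5205 0.1081 0.198 ] hd -0.0855 tilt 0.0 F [-0.   2.5 -0.6]
shift [-0.0193 -0.0047  0.    ] az -0.0985 | t 4.7 pos [0.5205 0.1081 0.198 ] hd -0.0855 tilt 0.0 F [-0.   2.5 -0.6]
```

View pics/t1.png

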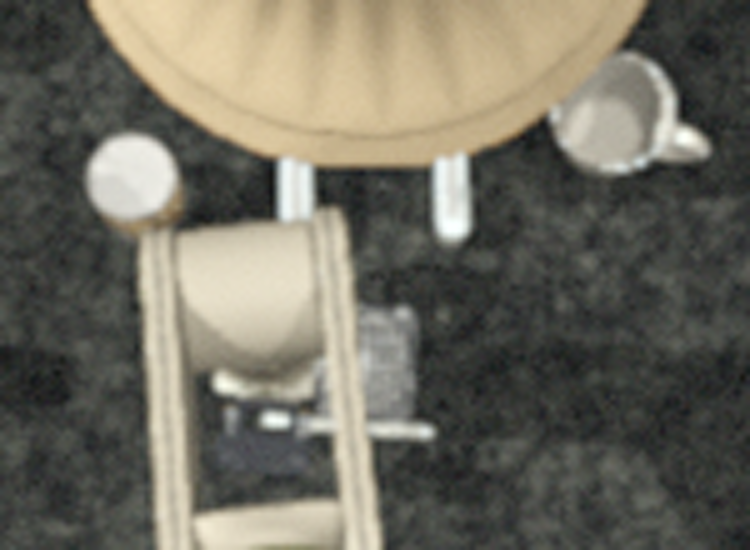

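Tray follows the hand: its plate now runs from crop (300,424) to (435,432), nearly parallel to the feet, with the body at (385,360). I'll finish the arc.

Emit:
carry_out(targets=[{"hand":32,"x":-0.0043,"y":-0.001,"z":0,"ax":0,"ay":0,"az":-0.022},{"hand":32,"x":-0.0086,"y":-0.0023,"z":0,"ax":0,"ay":0,"az":-0.044},{"hand":32,"x":-0.0128,"y":-0.0034,"z":0,"ax":0,"ay":0,"az":-0.0655},{"hand":32,"x":-0.016,"y":-0.004,"z":0,"ax":0,"ay":0,"az":-0.082},{"hand":32,"x":-0.0193,"y":-0.0047,"z":0,"ax":0,"ay":0,"az":-0.0985},{"hand":32,"x":-0.0193,"y":-0.0047,"z":0,"ax":0,"ay":0,"az":-0.0985},{"hand":32,"x":-0.009,"y":-0.004,"z":0,"ax":0,"ay":0,"az":-0.0985},{"hand":32,"x":0.003,"y":-0.004,"z":0,"ax":0,"ay":0,"az":-0.0985}])

```text
t: 5.75
tool_pos: [0.5171, 0.1124, 0.198]
orientation: [2.209, 2.234, -0.0]
force: [-0.0, 0.3, -0.1]
opening: 0.0298
gripper_force: 0.0
```

```bash
python3 g.py .42 .12 .10 .013; python3 g.py .42 .05 .10 -1.558
```

```text
shift [ 0.0087 -0.097  -0.088 ] az -0.002 | t 5.75 pos [0.5171 0.1124 0.198 ] hd 0.011 tilt 0.01 F [-0.   0.3 -0.1]
shift [-0.0613 -0.0978 -0.088 ] az 1.569 | t 5.75 pos [0.5171 0.1124 0.198 ] hd 0.011 tilt 0.01 F [-0.   0.3 -0.1]
```

Emit:
carry_out(targets=[{"hand":32,"x":0.01,"y":0,"z":-0.04,"ax":0,"ay":0,"az":0},{"hand":32,"x":0.01,"y":-0.01,"z":-0.08,"ax":0,"ay":0,"az":0.1},{"hand":60,"x":0,"y":-0.05,"z":-0.1,"ax":0,"ay":0,"az":0.27},{"hand":100,"x":-0.02,"y":-0.09,"z":-0.1,"ax":0,"ay":0,"az":0.44},{"hand":100,"x":-0.05,"y":-0.117,"z":-0.1,"ax":0,"ay":0,"az":0.61},{"hand":100,"x":-0.07,"y":-0.117,"z":-0.1,"ax":0,"ay":0,"az":0.78},{"hand":100,"x":-0.078,"y":-0.117,"z":-0.1,"ax":0,"ay":0,"az":0.95},{"hand":100,"x":-0.078,"y":-0.117,"z":-0.1,"ax":0,"ay":0,"az":1.12}])

```text
t: 6.75
tool_pos: [0.4009, 0.0324, 0.2983]
orientation: [3.06, 0.71, 0.001]
force: [1.0, 0.3, -0.2]
opening: 0.0855
gripper_force: 0.0
```

```bash
python3 g.py .40 .034 .012 -1.558
cat > t.py <<'E'
from m import *
def tray(save,box):
    im,d,w=pts('top')
    cv2.imwrite(save,cv2.resize(im[140:250,260:410],None,fx=5,fy=5,interpolation=cv2.INTER_CUBIC))
    r=blob(im,box,.042,thr=180); print('plate',rect(r))
    c=np.array(rect(r)).mean(0)
    m=(w[...,2]>.022)&(w[...,2]<.05)&(w[...,0]>c[0]/1e3-.03)&(w[...,0]<c[0]/1e3+.11)&(abs(w[...,1]-c[1]/1e3)<.08)
    print(rect(w[m][:,:2]))
E
python3 -c "
from t import *
tray('pics/t2.png',(305,215,350,233))"
```

```text
shift [-0.0002 -0.0018  0.1003] az 0.4434 | t 6.75 pos [0.4009 0.0324 0.2983] hd -1.1146 tilt 0.03 F [ 1.   0.3 -0.2]
plate [[438.5, -13.5], [481.3999938964844, -13.899999618530273], [482.3999938964844, 96.5], [439.3999938964844, 96.80000305175781]]
[[499.0, -15.100000381469727], [564.5, -15.899999618530273], [565.7000122070312, 78.69999694824219], [500.20001220703125, 79.5999984741211]]
```

View pics/t2.png

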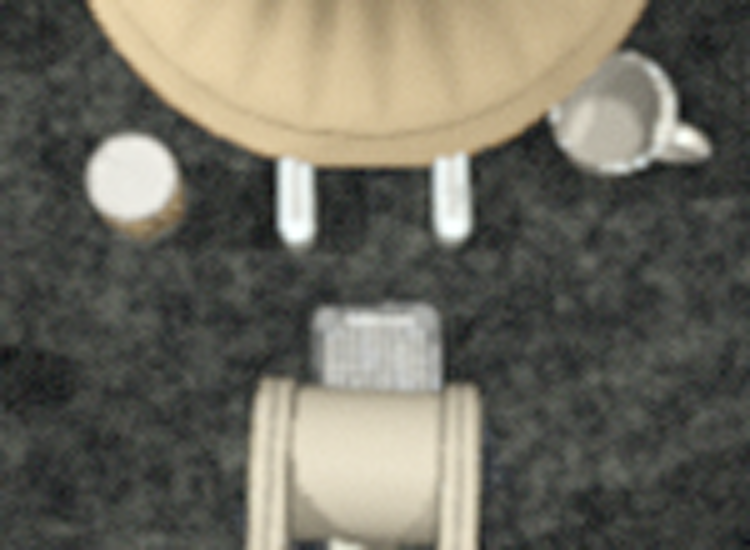

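The body is at crop (378,350), parallel to the feet and centred between them (feet midline at about 375). Numerically it is at y≈31.8 mm, against a gap axis at about 31.6 mm there. Now the front push.

Emit:
carry_out(targets=[{"hand":70,"x":0,"y":0,"z":0,"ax":0,"ay":0,"az":0.16},{"hand":70,"x":0,"y":0,"z":0,"ax":0,"ay":0,"az":0.32},{"hand":70,"x":0.0,"y":0.002,"z":0.03,"ax":0,"ay":0,"az":0.444},{"hand":70,"x":0.01,"y":0.008,"z":0.06,"ax":0,"ay":0,"az":0.444},{"hand":70,"x":0.026,"y":0.0145,"z":0.085,"ax":0,"ay":0,"az":0.444},{"hand":70,"x":0.026,"y":0.0145,"z":0.098,"ax":0,"ay":0,"az":0.444},{"hand":70,"x":0.026,"y":0.0145,"z":0.098,"ax":0,"ay":0,"az":0.444}])

```text
t: 7.68
tool_pos: [0.4297, 0.0314, 0.1991]
orientation: [-3.141, -0.031, 0.005]
force: [-0.3, 0.2, 0.0]
opening: 0.0651
gripper_force: 0.0
```

```bash
python3 g.py .45 .031 .014 -1.558;python3 g.py .52 .0318 .014 -1.558
```

```text
shift [ 0.0203  0.0008 -0.0009] az 0.0072 | t 7.67 pos [0.4297 0.0314 0.1991] hd -1.5508 tilt 0.17 F [-0.3  0.2  0. ]
shift [ 0.0903  0.0014 -0.0011] az 0.0072 | t 7.67 pos [0.4297 0.0314 0.1991] hd -1.5508 tilt 0.17 F [-0.3  0.2  0. ]
```

Emit:
carry_out(targets=[{"hand":70,"x":0.013,"y":0.0006,"z":-0.001,"ax":0,"ay":0,"az":0.007},{"hand":70,"x":0.022,"y":0.0008,"z":-0.001,"ax":0,"ay":0,"az":0.007},{"hand":70,"x":0.03,"y":0.0009,"z":-0.001,"ax":0,"ay":0,"az":0.007},{"hand":70,"x":0.038,"y":0.001,"z":-0.001,"ax":0,"ay":0,"az":0.007},{"hand":70,"x":0.047,"y":0.0011,"z":-0.001,"ax":0,"ay":0,"az":0.007},{"hand":70,"x":0.056,"y":0.0012,"z":-0.001,"ax":0,"ay":0,"az":0.007},{"hand":70,"x":0.064,"y":0.0013,"z":-0.001,"ax":0,"ay":0,"az":0.007},{"hand":70,"x":0.07,"y":0.0013,"z":-0.001,"ax":0,"ay":0,"az":0.007}])

```text
t: 8.68
tool_pos: [0.5011, 0.031, 0.2009]
orientation: [-3.142, -0.018, 0.0]
force: [-4.0, -0.5, 3.9]
opening: 0.0648
gripper_force: 2.3
```

```bash
python3 g.py .59 .0326 .014 -1.558;python3 -c "
from t import *
tray('pics/t3.png',(305,195,350,225))"
```

```text
shift [ 0.0889 -0.0006  0.0009] az -0.0015 | t 8.68 pos [0.5011 0.031  0.2009] hd -1.5595 tilt 0.01 F [-4.  -0.5  3.9]
plate [[521.5999755859375, -13.100000381469727], [587.4000244140625, -13.800000190734863], [588.5, 87.30000305175781], [522.7000122070312, 88.0999984741211]]
[[614.0, 101.5999984741211], [615.0, -41.099998474121094], [664.5999755859375, -40.70000076293945], [663.7000122070312, 101.9000015258789]]
```

View pics/t3.png

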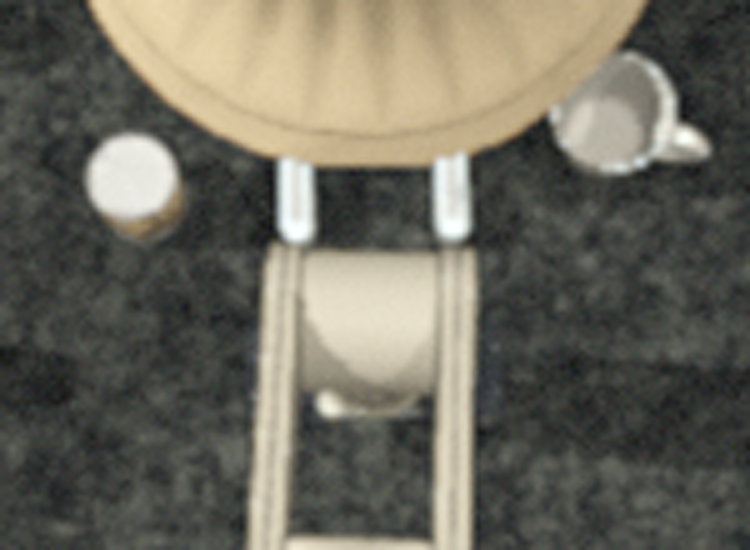

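The picture shows the arm covering the tray; only the feet at (297,200) and (453,200) are visible. I'll measure from the scene depth instead.

```bash
cat > sc.py <<'E'
from m import *
def sc():
    im,d,w=pts('scene'); return im,w
def body(w,lo,hi):
    m=(w[...,2]>.022)&(w[...,2]<.036)&(w[...,0]>lo)&(w[...,0]<hi)&(abs(w[...,1]-.032)<.075)
    q=w[m]; print('n',m.sum(),'xy pct',np.percentile(q[:,:2],[1,50,99],axis=0).round(4).tolist())
    if m.sum()>4: print(rect(q[:,:2]))
E
python3 - <<'E'
from sc import *
w=np.load('scene0.npy'); print('ref t0'); 
m=(w[...,2]>.022)&(w[...,2]<.036)&(w[...,0]>.44)&(w[...,0]<.6)&(abs(w[...,1]-.08)<.09); print(rect(w[m][:,:2]))
im,w=sc(); np.save('s2.npy',w); cv2.imwrite('pics/s2.png',im)
body(w,.5,.611)
E
```

```text
ref t0
[[458.5, 39.70000076293945], [559.0, 14.300000190734863], [589.7000122070312, 135.5], [489.1000061035156, 160.89999389648438]]
n 150 xy pct [[0.5057, -0.0126], [0.5963, 0.0374], [0.6105, 0.0968]]
[[499.6000061035156, -4.800000190734863], [609.0, -16.200000762939453], [619.7000122070312, 86.5999984741211], [510.29998779296875, 98.0]]
```

Run:
```python
import cv2
im=cv2.imread('pics/s2.png'); cv2.imwrite('pics/s2c.png',cv2.resize(im[170:260,270:390],None,fx=6,fy=6,interpolation=cv2.INTER_CUBIC))
```

```text
(no output)
```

View pics/s2c.png

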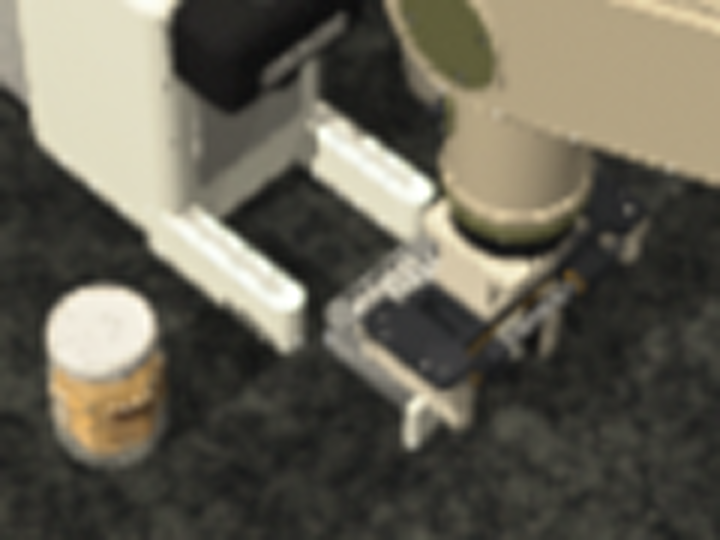

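The tray lies flat at the mouth: rear-left corner at crop (330,315), left foot nose at (300,300), plate end at (415,420). I'll push on slowly.

Emit:
carry_out(targets=[{"hand":70,"x":0.004,"y":0,"z":0.001,"ax":0,"ay":0,"az":0},{"hand":70,"x":0.008,"y":0,"z":0.001,"ax":0,"ay":0,"az":0},{"hand":70,"x":0.012,"y":0,"z":0.001,"ax":0,"ay":0,"az":0},{"hand":70,"x":0.016,"y":0,"z":0.001,"ax":0,"ay":0,"az":0},{"hand":70,"x":0.02,"y":0,"z":0.001,"ax":0,"ay":0,"az":0},{"hand":70,"x":0.024,"y":0,"z":0.001,"ax":0,"ay":0,"az":0}])

```text
t: 9.52
tool_pos: [0.5248, 0.0313, 0.1999]
orientation: [-3.142, -0.018, 0.0]
force: [-1.2, -0.7, -0.8]
opening: 0.0653
gripper_force: 0.8
```

```bash
python3 g.py .59 .0326 .014 -1.558;python3 -c "
from sc import *
im,w=sc(); body(w,.5,.64)"
```

```text
shift [ 0.0652 -0.0006 -0.0001] az -0.0015 | t 9.53 pos [0.5248 0.0313 0.1999] hd -1.5595 tilt 0.01 F [-1.2 -0.7 -0.8]
n 171 xy pct [[0.5158, -0.0163], [0.6199, 0.0451], [0.6385, 0.1047]]
[[514.7000122070312, 105.5999984741211], [515.5, -19.5], [639.9000244140625, -18.700000762939453], [639.0999755859375, 106.4000015258789]]
```

Emit:
carry_out(targets=[{"hand":70,"x":0.005,"y":0,"z":0,"ax":0,"ay":0,"az":0},{"hand":70,"x":0.01,"y":0,"z":0,"ax":0,"ay":0,"az":0},{"hand":70,"x":0.016,"y":0,"z":0,"ax":0,"ay":0,"az":0},{"hand":70,"x":0.022,"y":0,"z":0,"ax":0,"ay":0,"az":0},{"hand":70,"x":0.028,"y":-0.0002,"z":0,"ax":0,"ay":0,"az":0},{"hand":70,"x":0.034,"y":-0.0004,"z":0,"ax":0,"ay":0,"az":0},{"hand":70,"x":0.04,"y":-0.0006,"z":0,"ax":0,"ay":0,"az":0}])

```text
t: 10.45
tool_pos: [0.565, 0.0324, 0.2001]
orientation: [-3.142, -0.018, 0.0]
force: [-3.0, -0.0, 2.4]
opening: 0.0653
gripper_force: 1.7
```

Emit:
carry_out(targets=[{"hand":70,"x":0.005,"y":0,"z":0,"ax":0,"ay":0,"az":0},{"hand":70,"x":0.01,"y":0,"z":0,"ax":0,"ay":0,"az":0},{"hand":70,"x":0.015,"y":0,"z":0,"ax":0,"ay":0,"az":0},{"hand":70,"x":0.018,"y":0,"z":0,"ax":0,"ay":0,"az":0},{"hand":70,"x":0.02,"y":0,"z":0,"ax":0,"ay":0,"az":0},{"hand":70,"x":0.0205,"y":0,"z":0,"ax":0,"ay":0,"az":0}])

```text
t: 11.2
tool_pos: [0.5851, 0.0325, 0.2001]
orientation: [3.141, 0.018, -0.0]
force: [-5.3, -0.6, 4.6]
opening: 0.0648
gripper_force: 2.4
```

Emit:
carry_out(targets=[{"hand":70,"x":0.002,"y":0,"z":0,"ax":0,"ay":0,"az":0},{"hand":70,"x":0.004,"y":0,"z":0,"ax":0,"ay":0,"az":0},{"hand":70,"x":0.006,"y":0,"z":0,"ax":0,"ay":0,"az":0},{"hand":70,"x":0.008,"y":0,"z":0,"ax":0,"ay":0,"az":0}])

```text
t: 11.7
tool_pos: [0.5932, 0.0326, 0.2]
orientation: [3.142, 0.018, -0.0]
force: [-3.6, -0.2, 3.2]
opening: 0.0651
gripper_force: 2.1
```

Emit:
carry_out(targets=[{"hand":70,"x":0.001,"y":0,"z":0,"ax":0,"ay":0,"az":0},{"hand":70,"x":0.002,"y":0,"z":0,"ax":0,"ay":0,"az":0}])

```text
t: 11.95
tool_pos: [0.5951, 0.0327, 0.2]
orientation: [-3.142, -0.018, 0.0]
force: [-3.9, -0.0, 3.2]
opening: 0.0651
gripper_force: 2.2
```

Emit:
carry_out(targets=[{"hand":70,"x":0.001,"y":0,"z":0,"ax":0,"ay":0,"az":0},{"hand":70,"x":0.002,"y":0,"z":0,"ax":0,"ay":0,"az":0}])

```text
t: 12.2
tool_pos: [0.5971, 0.0327, 0.2]
orientation: [-3.142, -0.018, 0.0]
force: [-5.0, 0.1, 3.3]
opening: 0.0654
gripper_force: 2.2
```

Emit:
carry_out(targets=[{"hand":70,"x":0.0007,"y":0,"z":0,"ax":0,"ay":0,"az":0},{"hand":70,"x":0.0014,"y":0,"z":0,"ax":0,"ay":0,"az":0}])

```text
t: 12.45
tool_pos: [0.5985, 0.0327, 0.2001]
orientation: [-3.142, -0.018, 0.0]
force: [-3.3, 0.1, 3.8]
opening: 0.0653
gripper_force: 2.2
```

Emit:
carry_out(targets=[{"hand":70,"x":0.0007,"y":0,"z":0,"ax":0,"ay":0,"az":0},{"hand":70,"x":0.0014,"y":0,"z":0,"ax":0,"ay":0,"az":0}])

```text
t: 12.7
tool_pos: [0.5999, 0.0327, 0.2]
orientation: [3.142, 0.018, -0.0]
force: [-3.1, -0.4, 3.3]
opening: 0.0651
gripper_force: 2.3
```

Emit:
carry_out(targets=[{"hand":70,"x":0.0007,"y":0,"z":0,"ax":0,"ay":0,"az":0}])

```text
t: 12.82
tool_pos: [0.6006, 0.0327, 0.2001]
orientation: [-3.142, -0.018, -0.0]
force: [-4.5, 0.3, 3.9]
opening: 0.0648
gripper_force: 2.3
```

```bash
python3 g.py .60 .0326 .014 -1.558
```

```text
shift [-0.0006  0.0001  0.0001] az -0.0016 | t 12.82 pos [0.6006 0.0327 0.2001] hd -1.5596 tilt 0.0 F [-4.5  0.3  3.9]
```

Still sliding freely; I'll continue in small steps until the force rises.

Emit:
carry_out(targets=[{"hand":70,"x":0.0007,"y":0,"z":0,"ax":0,"ay":0,"az":0},{"hand":70,"x":0.0014,"y":0,"z":0,"ax":0,"ay":0,"az":0}])

```text
t: 13.08
tool_pos: [0.6015, 0.0327, 0.2]
orientation: [3.141, 0.018, -0.003]
force: [-11.5, -0.4, 10.1]
opening: 0.0651
gripper_force: 5.9
```

Emit:
carry_out(targets=[{"hand":70,"x":0.0007,"y":0,"z":0,"ax":0,"ay":0,"az":0}])

```text
t: 13.2
tool_pos: [0.6018, 0.0327, 0.2]
orientation: [3.141, 0.018, -0.005]
force: [-12.6, -1.5, 10.2]
opening: 0.0649
gripper_force: 6.4
```

Emit:
carry_out(targets=[{"hand":70,"x":0.0007,"y":0,"z":0,"ax":0,"ay":0,"az":0}])

```text
t: 13.32
tool_pos: [0.6021, 0.0328, 0.1999]
orientation: [3.141, 0.019, -0.007]
force: [-18.6, -1.4, 13.4]
opening: 0.0654
gripper_force: 9.0
```

The tray has seated at hand x≈0.6012. Back off, rise, and measure.

Emit:
carry_out(targets=[{"hand":70,"x":0,"y":0,"z":0,"ax":0,"ay":0,"az":0},{"hand":70,"x":-0.005,"y":0,"z":0,"ax":0,"ay":0,"az":0},{"hand":70,"x":-0.03,"y":0,"z":0,"ax":0,"ay":0,"az":0},{"hand":70,"x":-0.08,"y":0,"z":-0.03,"ax":0,"ay":0,"az":0},{"hand":0,"x":-0.13,"y":0,"z":-0.08,"ax":0,"ay":0,"az":0},{"hand":0,"x":-0.18,"y":0,"z":-0.13,"ax":0,"ay":0,"az":0},{"hand":0,"x":-0.19,"y":0,"z":-0.18,"ax":0,"ay":0,"az":0},{"hand":0,"x":-0.19,"y":0,"z":-0.23,"ax":0,"ay":0,"az":0}])

```text
t: 14.32
tool_pos: [0.4123, 0.0307, 0.4324]
orientation: [3.141, 0.018, 0.006]
force: [1.0, -0.3, -0.3]
opening: 0.0296
gripper_force: 0.0
```

Run:
```python
from t import *
im,d,w=pts('top'); np.save('top9.npy',w); cv2.imwrite('pics/top9.png',im)
r=blob(im,(305,181,365,202),.042,thr=180); print(rect(r))
s,_,w=pts('scene'); cv2.imwrite('pics/s9.png',s); np.save('s9.npy',w)
a=cv2.resize(im[160:215,290:380],None,fx=8,fy=8,interpolation=cv2.INTER_CUBIC)[:, :720]
b=cv2.resize(s[140:230,260:380],None,fx=6,fy=6,interpolation=cv2.INTER_CUBIC)
# compose to <=800x600
b=cv2.resize(b,(0,0),fx=.6,fy=.6); a=cv2.resize(a,(0,0),fx=.5,fy=.5)
o=np.zeros((330,800,3),np.uint8); o[:b.shape[0],:b.shape[1]]=b; o[:a.shape[0],440:440+a.shape[1]]=a
cv2.imwrite('pics/c9.png',o)
```

```text
[[604.0, -40.20000076293945], [643.0999755859375, -40.599998474121094], [644.7999877929688, 107.0], [605.7000122070312, 107.4000015258789]]
```

View pics/c9.png

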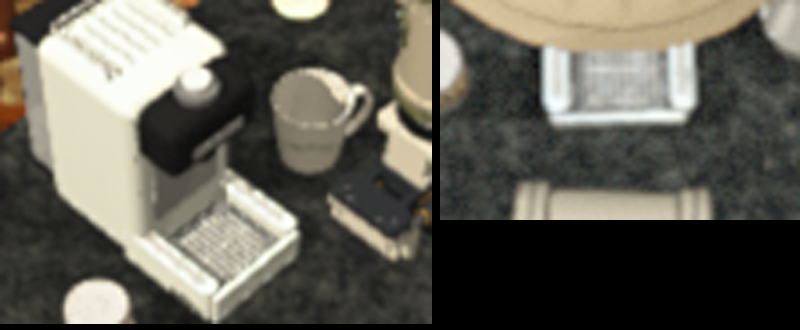

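The tray is home: in the left half its plate lies flush on both noses at (215,310) and (297,235), and in the right half it runs straight from (550,118) to (690,118). The button is at left-half (197,82). Next I'll fix the button position.

```bash
python3 - <<'E'
from m import *
im=cv2.imread('pics/s9.png'); w=np.load('s9.npy')
g=im[152:176,302:328].min(2); 
q=w[152:176,302:328]; near=(np.hypot(q[...,0]-.70,q[...,1]-.034)<.02)
print('near z pct',np.nanpercentile(q[near][:,2],[50,80,90,95,99]).round(4))
z=np.nanpercentile(q[near][:,2],85)
b=near&(q[...,2]>z-.006)&(g>110); print(b.sum(),q[b].mean(0).round(4),rect(q[b][:,:2]))
top=blob(im,(306,154,325,172),.254,'scene',thr=150); r=cv2.minEnclosingCircle((top*1000).astype(np.float32)); print('blob',r,rect(top))
E
python3 g.py .701 .0335 .30 -1.559
```

```text
near z pct [0.2573 0.2634 0.2648 0.2669 0.2683]
45 [0.7027 0.0349 0.2632] [[684.2999877929688, 35.70000076293945], [705.0999755859375, 15.5], [722.5999755859375, 33.400001525878906], [701.7000122070312, 53.70000076293945]]
blob ((718.6124877929688, 21.075218200683594), 38.96389389038086) [[673.0, 25.799999237060547], [717.5, -17.899999618530273], [757.5, 22.899999618530273], [713.0999755859375, 66.5999984741211]]
shift [ 0.2872  0.0003 -0.0445] az -0.0005 | t 14.43 pos [0.4145 0.0306 0.4375] hd -1.5595 tilt 0.8 F [1.3 0.  0.1]
```

Emit:
carry_out(targets=[{"hand":0,"x":0.02,"y":0,"z":-0.03,"ax":0,"ay":0,"az":0},{"hand":0,"x":0.07,"y":0,"z":-0.05,"ax":0,"ay":0,"az":0},{"hand":0,"x":0.12,"y":0,"z":-0.05,"ax":0,"ay":0,"az":0},{"hand":0,"x":0.17,"y":0,"z":-0.05,"ax":0,"ay":0,"az":0},{"hand":0,"x":0.22,"y":0,"z":-0.05,"ax":0,"ay":0,"az":0},{"hand":0,"x":0.26,"y":0,"z":-0.048,"ax":0,"ay":0,"az":0},{"hand":0,"x":0.2872,"y":0.0003,"z":-0.0445,"ax":0,"ay":0,"az":0},{"hand":0,"x":0.2872,"y":0.0003,"z":-0.0445,"ax":0,"ay":0,"az":0}])

```text
t: 15.42
tool_pos: [0.702, 0.0334, 0.4714]
orientation: [-3.141, -0.018, 0.004]
force: [0.6, 0.4, -0.2]
opening: 0.0004
gripper_force: 0.0
```

```bash
python3 g.py .7015 .034 .27 -1.559
```

```text
shift [-0.0005 -0.0006  0.0154] az -0.0006 | t 15.43 pos [0.702  0.0334 0.4714] hd -1.5596 tilt 0.15 F [ 0.6  0.4 -0.2]
```

Emit:
carry_out(targets=[{"hand":0,"x":0,"y":0,"z":0.008,"ax":0,"ay":0,"az":0},{"hand":0,"x":0,"y":0,"z":0.015,"ax":0,"ay":0,"az":0},{"hand":0,"x":0,"y":0,"z":0.015,"ax":0,"ay":0,"az":0}])

```text
t: 15.8
tool_pos: [0.6999, 0.0336, 0.459]
orientation: [-3.142, -0.018, 0.001]
force: [0.4, -1.0, -0.2]
opening: 0.0004
gripper_force: 0.0
```

Emit:
carry_out(targets=[{"hand":0,"x":0,"y":0,"z":0.002,"ax":0,"ay":0,"az":0},{"hand":0,"x":0,"y":0,"z":0.004,"ax":0,"ay":0,"az":0}])

```text
t: 16.05
tool_pos: [0.7005, 0.0335, 0.456]
orientation: [3.142, 0.018, 0.001]
force: [-1.7, 0.1, 0.0]
opening: 0.0006
gripper_force: 0.0
```

Emit:
carry_out(targets=[{"hand":0,"x":0,"y":0,"z":0.002,"ax":0,"ay":0,"az":0},{"hand":0,"x":0,"y":0,"z":0.004,"ax":0,"ay":0,"az":0}])

```text
t: 16.3
tool_pos: [0.7006, 0.0336, 0.4514]
orientation: [-3.142, -0.018, -0.0]
force: [0.2, -0.5, -0.2]
opening: 0.0006
gripper_force: 0.0
```

Tip at 0.2654 with no contact yet. I'll keep going down.

Emit:
carry_out(targets=[{"hand":0,"x":0,"y":0,"z":0.002,"ax":0,"ay":0,"az":0},{"hand":0,"x":0,"y":0,"z":0.003,"ax":0,"ay":0,"az":0}])

```text
t: 16.55
tool_pos: [0.7006, 0.0335, 0.4487]
orientation: [-3.142, -0.018, -0.0]
force: [-1.1, 0.5, 2.8]
opening: 0.0005
gripper_force: 1.2
```

Emit:
carry_out(targets=[{"hand":0,"x":0,"y":0,"z":0.0015,"ax":0,"ay":0,"az":0},{"hand":0,"x":0,"y":0,"z":0.003,"ax":0,"ay":0,"az":0}])

```text
t: 16.8
tool_pos: [0.7005, 0.0336, 0.4459]
orientation: [3.142, 0.018, 0.001]
force: [-2.6, 0.0, 4.0]
opening: 0.0004
gripper_force: 2.0
```

Emit:
carry_out(targets=[{"hand":0,"x":0,"y":0,"z":0.0015,"ax":0,"ay":0,"az":0},{"hand":0,"x":0,"y":0,"z":0.003,"ax":0,"ay":0,"az":0}])

```text
t: 17.05
tool_pos: [0.7005, 0.0336, 0.4443]
orientation: [3.141, 0.018, 0.002]
force: [-5.4, 0.4, 14.8]
opening: 0.0004
gripper_force: 7.5
```

The button has bottomed at 14.8 N. Release and retreat.

Emit:
carry_out(targets=[{"hand":0,"x":0,"y":0,"z":0,"ax":0,"ay":0,"az":0},{"hand":0,"x":0,"y":0,"z":-0.01,"ax":0,"ay":0,"az":0},{"hand":0,"x":0,"y":0,"z":-0.04,"ax":0,"ay":0,"az":0},{"hand":0,"x":-0.04,"y":0,"z":-0.07,"ax":0,"ay":0,"az":0},{"hand":0,"x":-0.1,"y":0,"z":-0.07,"ax":0,"ay":0,"az":0},{"hand":0,"x":-0.16,"y":0,"z":-0.07,"ax":0,"ay":0,"az":0},{"hand":0,"x":-0.22,"y":0,"z":-0.07,"ax":0,"ay":0,"az":0},{"hand":0,"x":-0.25,"y":0,"z":-0.07,"ax":0,"ay":0,"az":0}])

```text
t: 18.05
tool_pos: [0.4483, 0.0308, 0.5125]
orientation: [3.142, 0.018, 0.001]
force: [0.3, -0.6, -0.2]
opening: 0.0004
gripper_force: 0.0
```

Emit:
carry_out(targets=[{"hand":0,"x":0,"y":0,"z":0,"ax":0,"ay":0,"az":0},{"hand":0,"x":0,"y":0,"z":0,"ax":0,"ay":0,"az":0},{"hand":0,"x":0,"y":0,"z":0,"ax":0,"ay":0,"az":0},{"hand":0,"x":0,"y":0,"z":0,"ax":0,"ay":0,"az":0}])

```text
t: 18.55
tool_pos: [0.4513, 0.0307, 0.5121]
orientation: [-3.141, -0.018, 0.002]
force: [-0.1, 0.1, -0.1]
opening: 0.0005
gripper_force: 0.0
```

Run:
```python
from t import *
im,d,w=pts('top'); a=cv2.imread('pics/top9.png')
print(rect(blob(im,(305,181,365,202),.042,thr=180)), np.abs(im[165:200,300:370].astype(int)-a[165:200,300:370]).mean())
s,_,w=pts('scene'); q=w[152:176,302:328]; near=(np.hypot(q[...,0]-.70,q[...,1]-.034)<.02)
print(np.nanpercentile(q[near][:,2],[50,80,90]).round(4))
print(robot.close_job())
```

```text
[[560.0999755859375, -18.899999618530273], [591.4000244140625, -19.200000762939453], [592.7000122070312, 108.30000305175781], [561.4000244140625, 108.5999984741211]] 30.059863945578233
[0.2557 0.2639 0.2652]
the job is handed in; nothing more can be done
None
```

I pushed the tray home against both feet, then pressed the button fully down (14.8 N at the stop) and let it go; it reads as up again. The job is handed in at about 18.6 s with the arm clear; the verdict wasn't shown, and the arm hid the tray in the last top view, so its seating was last seen before the press.

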